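Hook the filter under the lip and swing it home

TASK

Put the loose filter into the bay on top of the bench filter unit: tilt it to hook its blue tongue under the unit's blue lip, then swing the other end down past the orange sprung clip until the filter lies flat on the bay floor and the clip has sprung back over its edge. Let go, and do not knock over the yellow or the brown bottle.

Things in the scene. Friction and masses are not known exactly. Their poses are not given: they have to be found in the camera images.
- filter_grip (a point): Centre of the filter's grip: an upright white plate 14 mm thick (along x), 46 wide (y), 48 tall, on top of the filter, which lies flat on the worktop, grip up. Filter axes (all three filter points): origin at the centre of its 150 x 100 mm underside, z up, -x towards the tongue. This point is at x +3, y 0, z 38 mm, 24 mm above the frame's top. About 0.2 kg.
- filter_tongue (a point): Middle of the free edge of the filter's tongue, on the underside: x -75, y 0, z 0 mm in filter axes. The tongue is a blue strip, 18 mm long, 96 wide, 5 thick, flush with the underside.
- filter_end (a point): Middle of the filter's other end, on the underside: x +75, y 0, z 0 mm. The frame, white with grey pleated paper, is 132 x 100 x 14 mm (x -57 to +75).
- filter_unit: Grey bench filter unit, fixed, 190 x 132 mm, walls 36 mm high. Origin: centre of its underside, on the worktop; z up; -x (roughly towards the robot) is the lip's side, +x the clip's. The open bay on top is 154 mm long (x -77 to +77) and 108 wide, its floor at z 26. Seated, the filter points as the unit does, underside on the floor, tongue edge 0 to 4 mm from x -77.
- lip_edge (a point): Middle of the lower edge of the unit's blue lip: x -67, y 0, z 38 mm in the unit (unit axes). The lip overhangs the bay from x -77 to -67, all its width, z 38 to 43. The tongue gets under it only with the filter tilted, clip end high, 15 to 25 degrees, slid in along its own plane until its edge is by the floor and the wall below the lip; then it turns about that edge.
- clip_nose (a point): Tip of the orange clip's round nose, sprung in: x +70, y 0, z 44.5 mm in the unit; the nose spans z 42 to 47, 41 mm wide; above it a ramp slopes up and outwards to z 59. The filter's end, pressed down on the ramp, pushes the clip aside (5 to 15 N down on the grip); it then springs back over the frame's top.
- clip (a joint): How far the orange clip is pushed out along the unit's +x: 0 (sprung fully in) to 0.010 m. Its spring gives 1.2 N at 0, 2.7 N at 5 mm.
- yellow_bottle: Sample bottle, cream-yellow with a blue cap, 49 mm in diameter, 98 tall; origin at the centre of its foot, z up. A bystander.
- brown_bottle: Brown dropper bottle with a black top, 33 mm in diameter, 94 tall; origin at the centre of its foot, z up. A bystander.

How it is judged:
On the way:
1. the tongue's edge is at least 4 mm under the lip while the filter is still tilted by more than 4 degrees (x of filter_tongue in the frame of filter_unit between -0.082 and -0.071 m and z of filter_tongue in the frame of filter_unit between 0.022 and 0.035 m and angle between filter_end's own z axis and vertical above 0.07 rad).
At the end, for the whole second after the job is handed in: The filter rests in the bay: both ends' undersides within 3.5 mm of the bay floor, tilt under 3 degrees, the tongue's edge at least 4 mm under the lip, the clip back in over the other end (within 3 mm of fully in), the filter at rest and let go (x of filter_tongue in the frame of filter_unit between -0.08 and -0.071 m and z of filter_tongue in the frame of filter_unit between 0.023 and 0.0295 m and z of filter_end in the frame of filter_unit between 0.023 and 0.0295 m and x of filter_end in the frame of filter_unit above 0.069 m and angle between filter_end's own z axis and vertical below 0.05 rad and value of joint clip below 0.003 m and linear speed of filter below 0.02 m/s and velocity of joint clip below 0.05 m/s); the robot touches nothing.
It fails at once if the yellow or the brown bottle is knocked over (tilted by more than 25 degrees) (angle between any of yellow_bottle, brown_bottle's own z axis and vertical above 0.44 rad).
It also fails if it takes over 48 s, if anything falls off the work surface, if the arm or the gripper's body presses on something with over 40 N, if the wrist force passes 120 N, or if a joint passes its speed limit or range.

ROBOT

A 6-joint arm with a two-finger parallel gripper is mounted at the origin on a cart in front of the work surface, level with it; the furniture and walls round the work are solid. World frame = base frame: x ahead of the robot, y to its left, z up, the work surface at z = 0. Lengths are in m, angles in rad, forces in N, time in s.
With the tool pointing down it reaches from about 0.25 to 0.725 m from the base axis. Payload 4 kg.
Tool frame: the origin (TCP) lies where the fingers leave the gripper's body, on its centre line; the fingertips stand 73 mm ahead of it and the grasp point (between the pads) lies grasp_offset ahead of it (grasp_offset is the distance from the TCP to the grasp point, in m); z points along the fingers, y is the direction in which the jaws open and shut (so a half turn about z gives the same grasp; the last joint's range is limited). The gripper opens to 85 mm and grips with 20 to 120 N. Pads are 22 mm wide; open, the fingers measure 114 mm over their backs; the gripper's body (76 mm by 85 mm) begins 54 mm behind the grasp point. The pads swing forward as they close: fully open they stand 13 mm farther back than shut.
Start: joints at [-1.274, 0.241, 0.005, 1.335, 0, 1.571], TCP at [0.146, -0.478, 0.304] pointing down, gripper open.
Joint ranges: [-2.72, 2.72], [-1.05, 1.87], [-1.09, 1.28], [-1.99, 2.15], [-1.42, 1.44], [-3.14, 3.14]. Speed limits (rad/s): [2.79, 2.79, 3.14, 3.14, 3.14, 3.14].

INTERFACE

Orientations are given as a unit quaternion [w, x, y, z].
In Python, from workcell import state, camera, camera_params, sign_off, grasp_offset gives the robot as it stands. The module is installed in compiled form; this text tells all that it offers.
- The arm moves only by the shell command python3 -m crank 'ROWS' [FORCE]. ROWS is JSON, a list of rows, each a list of 5 numbers: the shift along the tool's x, y, z in m, then the turn about the tool's z in rad, then the closure, from 0 (fully open) to 1 (shut). A call has 1 to 5 rows; each row shifts and turns the commanded pose from where the row before left it, along the tool's axes as they then stand; what a row does not reach is not made up. A row lasts 1/10 s, in which the tool goes at most 50 mm and 8.59 degrees, less where a joint would pass 70% of its speed; a pose out of reach is approached as far as the arm can. A call with a gripper value outside its range is refused whole. The fingers move at their own pace and stop on an object; FORCE is the grip in N (left out, the last holds). Time passes only in rows, so rows that do not move let the fingers close. It gives the time, the measured TCP pose, the force and the opening at its end, in the units of the state.
- state(): the state, without advancing time (a new reading comes with each control period).
- camera(name): name is "side" or "top"; returns the picture (400x640x3 uint8, blue, green, red); there is no depth.
- camera_params(name): a dict with "K" (3x3 intrinsics, pixels), "D" ([k1, k2, p1, p2, k3] as OpenCV has them; the pictures are not rectified), "rvec" (rotation vector, rad) and "tvec" (3), from world to camera coordinates, as OpenCV has them. Camera axes: x right, y down, z forward; pixel columns grow to the right and rows downward; lengths in m; the calibration is good to about 2 mm. A picture is of the moment at which its call begins. camera_params takes no time and is no camera call.
- sign_off(): hands the job in, once; it reports no verdict.
The state is a dict: "time": time; "joint_pos": joint angles; "joint_velocities": joint speeds; "tau": joint torques, N m; "position": TCP position; "orientation": TCP orientation; "contact_force": force on the tool from outside, world axes, zero at the start; "torque": the same for the moment, N m; "gripper_width": finger opening in m.
Only numpy, scipy, OpenCV 4.12 (cv2) and the standard library are available. Lean on these libraries where they do the work, as an engineer would, in place of code of your own. Each camera call takes 0.05 s, during which the arm holds its last target.

## Working session

There is one attempt and no reset: what is moved stays moved. The work goes in short steps, Python scripts to look and compute and a shell command to move; the robot and the scene stay as the last step left them, time stands still between calls to the robot, and variables do not carry over. Pictures are saved under pics/ and viewed, and the job is handed in when it is done.

```bash
mkdir -p pics; cat > h.py <<'E'
import numpy as np,cv2
from workcell import *
def P(n):
    p=camera_params(n);return [np.array(p[k],float) for k in("K","D","rvec","tvec")]
def ray(n,uv):
    K,D,r,t=P(n);R=cv2.Rodrigues(r)[0];u=cv2.undistortPoints(np.array(uv,float).reshape(-1,1,2),K,D).reshape(-1,2)
    d=np.c_[u,np.ones(len(u))]@R; return -R.T@t.ravel(),d
def onz(n,uv,z):
    c,d=ray(n,uv); return c+d*((z-c[2])/d[:,2])[:,None]
def tri(a,b):
    c1,d1=ray("side",[a]);c2,d2=ray("top",[b]);d1=d1[0]/np.linalg.norm(d1[0]);d2=d2[0]/np.linalg.norm(d2[0])
    s=np.linalg.lstsq(np.c_[d1,-d2],c2-c1,rcond=None)[0];p,q=c1+s[0]*d1,c2+s[1]*d2
    return (p+q)/2,np.linalg.norm(p-q)
def proj(n,X):
    K,D,r,t=P(n);return cv2.projectPoints(np.array(X,float).reshape(-1,1,3),r,t,K,D)[0].reshape(-1,2)
E
python3 - <<'E'
from h import *
for n in("side","top"):
    cv2.imwrite(f"pics/{n}0.png",camera(n)); c,d=ray(n,[[320,200]]);print(n,c,d)
s=state();print(s,grasp_offset if not callable(grasp_offset) else grasp_offset())
E
```

```text
side [-0.00512311  0.75776585  0.62771162] [[ 0.48423054 -0.73790688 -0.47012653]]
top [ 0.46925011 -0.1100116   1.25185424] [[ 0.10626385 -0.02908959 -0.99426022]]
{'time': 0.1, 'joint_pos': array([-1.27399213e+00,  2.41329908e-01,  3.86814643e-03,  1.33519945e+00,
        2.55503148e-06,  1.57078390e+00]), 'joint_velocities': array([ 0.00090755, -0.00263157,  0.00465959,  0.00076364, -0.00155958,
       -0.00034318]), 'tau': array([-6.94482696e-05, -3.73138654e+01,  2.53010219e+01,  1.08376375e-02,
        2.06879957e-05, -2.23529248e-06]), 'position': array([ 0.14610893, -0.4777309 ,  0.30310922]), 'orientation': array([-9.22382302e-04,  9.89007255e-01,  1.47864063e-01, -1.36599702e-04]), 'contact_force': array([1.00096902, 0.04309043, 0.29120576]), 'torque': array([0.00342073, 0.02340745, 0.00122318]), 'gripper_width': 0.08552436731438022} 0.0539
```

View pics/side0.png

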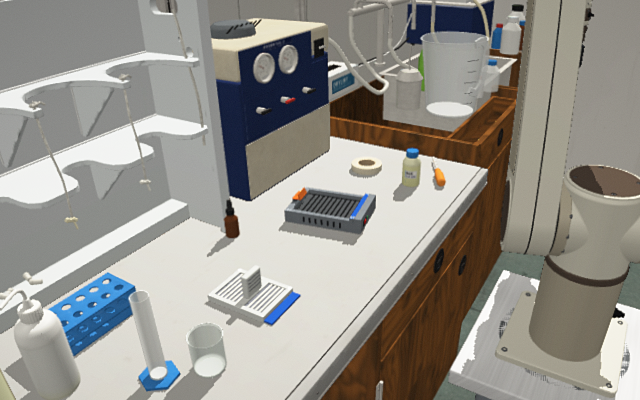

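View pics/top0.png

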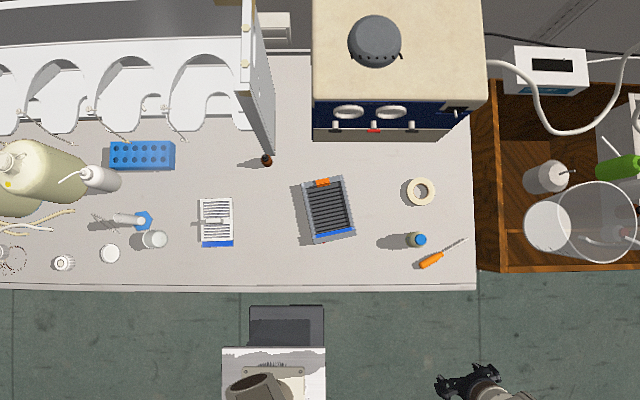

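The side view shows the filter at about (252,295) with its tongue towards the robot, and the unit at (330,210). The brown bottle is at (232,220) and the yellow one at (411,168). In the top view the filter is at (216,222), the unit at (328,210), brown at (265,160) and yellow at (417,240).

```bash
python3 - <<'E'
from h import *
im=cv2.imread("pics/top0.png")
cv2.imwrite("pics/topz.png",cv2.resize(im[140:280,180:380],None,fx=4,fy=4,interpolation=cv2.INTER_CUBIC))
h=cv2.cvtColor(im,cv2.COLOR_BGR2HSV)
def box(m,lo,hi,name,z):
    m=m[lo[1]:hi[1],lo[0]:hi[0]].astype(np.uint8);m=cv2.morphologyEx(m,cv2.MORPH_OPEN,np.ones((2,2),np.uint8))
    cs=cv2.findContours(m,0,2)[0];c=max(cs,key=cv2.contourArea)+np.array(lo);r=cv2.minAreaRect(c);b=cv2.boxPoints(r)
    w=onz("top",b,z);print(name,np.round(b,1).tolist(),"\n world",np.round(w,4).tolist(),"c",np.round(onz("top",[r[0]],z),4), [np.round(np.linalg.norm(w[i]-w[(i+1)%4]),4) for i in range(2)])
blue=(h[...,0]>105)&(h[...,0]<125)&(h[...,1]>160)&(h[...,2]>100)
org=(h[...,0]<16)&(h[...,1]>180)&(h[...,2]>150)
box(blue,(190,230),(245,255),"tongue",.005)
box(blue,(295,225),(365,250),"lip",.043)
box(org,(300,170),(350,195),"clip",.055)
gray=im.max(2)<140
box(gray,(290,165),(365,250),"unit",.036)
wh=(im.min(2)>195)
E
```

```text
tongue [[209.0, 242.0], [233.0, 242.0], [233.0, 246.0], [209.0, 246.0]] 
 world [[0.4732, 0.1983, 0.005], [0.4731, 0.1235, 0.005], [0.4608, 0.1233, 0.005], [0.4609, 0.1982, 0.005]] c [[0.467  0.1608 0.005 ]] [np.float64(0.0749), np.float64(0.0123)]
lip [[316.3999938964844, 235.10000610351562], [351.6000061035156, 227.39999389648438], [352.3999938964844, 230.8000030517578], [317.1000061035156, 238.5]] 
 world [[0.4929, -0.1337, 0.043], [0.5153, -0.24, 0.043], [0.5049, -0.2421, 0.043], [0.4826, -0.1359, 0.043]] c [[ 0.4989 -0.1878  0.043 ]] [np.float64(0.1086), np.float64(0.0106)]
clip [[316.3999938964844, 181.10000610351562], [328.29998779296875, 178.6999969482422], [329.70001220703125, 185.5], [317.79998779296875, 187.8000030517578]] 
 world [[0.6543, -0.1347, 0.055], [0.6614, -0.1706, 0.055], [0.6409, -0.1744, 0.055], [0.6339, -0.1386, 0.055]] c [[ 0.6476 -0.1546  0.055 ]] [np.float64(0.0366), np.float64(0.0208)]
unit [[304.79998779296875, 183.8000030517578], [340.8999938964844, 176.0], [351.8999938964844, 227.5], [315.79998779296875, 235.1999969482422]] 
 world [[0.6492, -0.0996, 0.036], [0.6727, -0.2099, 0.036], [0.5151, -0.2415, 0.036], [0.4924, -0.1323, 0.036]] c [[ 0.5819 -0.1708  0.036 ]] [np.float64(0.1128), np.float64(0.1606)]
```

View pics/topz.png

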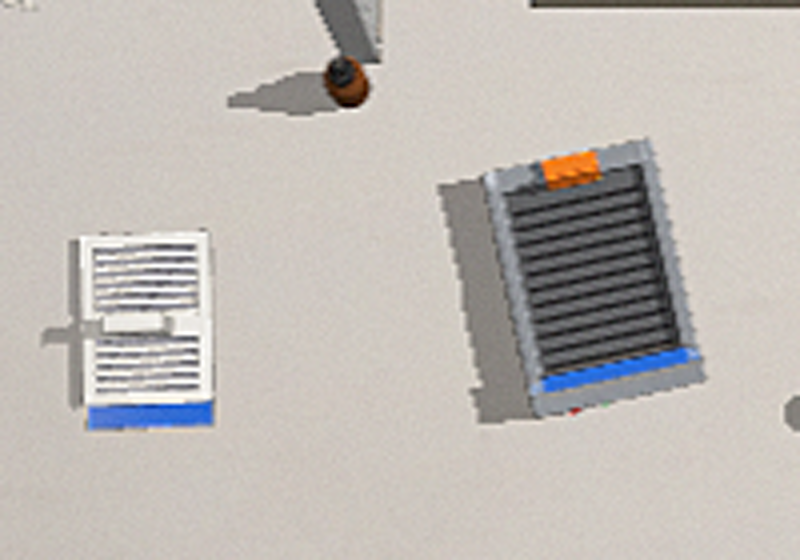

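```bash
cat >> h.py <<'E'
def fit(model,img):  # 2D rigid fit of model xy to world xy
    m=np.array(model,float);w=np.array(img)[:,:2];a=m-m.mean(0);b=w-w.mean(0)
    th=np.arctan2((a[:,0]*b[:,1]-a[:,1]*b[:,0]).sum(),(a*b).sum());R=np.array([[np.cos(th),-np.sin(th)],[np.sin(th),np.cos(th)]])
    t=w.mean(0)-R@m.mean(0);return th,t,(w-(m@R.T+t))
E
python3 - <<'E'
from h import *
f=lambda l:(np.array(l)+.5)/4-.5+[180,140]
w=onz("top",f([[487,172],[650,138],[705,379],[538,417]]),.036)
th,t,e=fit([[.095,.066],[.095,-.066],[-.095,-.066],[-.095,.066]],w);print("unit",np.degrees(th),t,e)
w=onz("top",f([[80,233],[210,229],[213,402],[84,405]]),.014)
th,t,e=fit([[.075,.05],[.075,-.05],[-.057,-.05],[-.057,.05]],w);print("filt",np.degrees(th),t,e)
w=onz("top",f([[103,317],[171,317]]),.062);print("grip top edge",w)
print("brown foot/cap",onz("top",f([[352,98]]),0),onz("top",f([[342,68]]),.094))
im=cv2.imread("pics/side0.png")
cv2.imwrite("pics/sidez.png",cv2.resize(im[175:335,200:400],None,fx=4,fy=4,interpolation=cv2.INTER_CUBIC)[:600])
E
```

```text
unit 11.863356641701369 [ 0.57304517 -0.17081522] [[ 2.89437201e-04 -2.46264457e-03]
 [-1.04273630e-03  1.98457471e-03]
 [ 7.27768927e-04  1.70630697e-03]
 [ 2.55301733e-05 -1.22823710e-03]]
filt 1.8029656876468703 [0.53549451 0.1743396 ] [[ 0.00105124  0.00121383]
 [ 0.00050549 -0.00056544]
 [-0.00126788 -0.00034977]
 [-0.00028885 -0.00029863]]
grip top edge [[0.54157619 0.19620545 0.062     ]
 [0.54141299 0.14525825 0.062     ]]
brown foot/cap [[0.71769889 0.01788813 0.        ]] [[0.72139134 0.01577026 0.094     ]]
```

View pics/sidez.png

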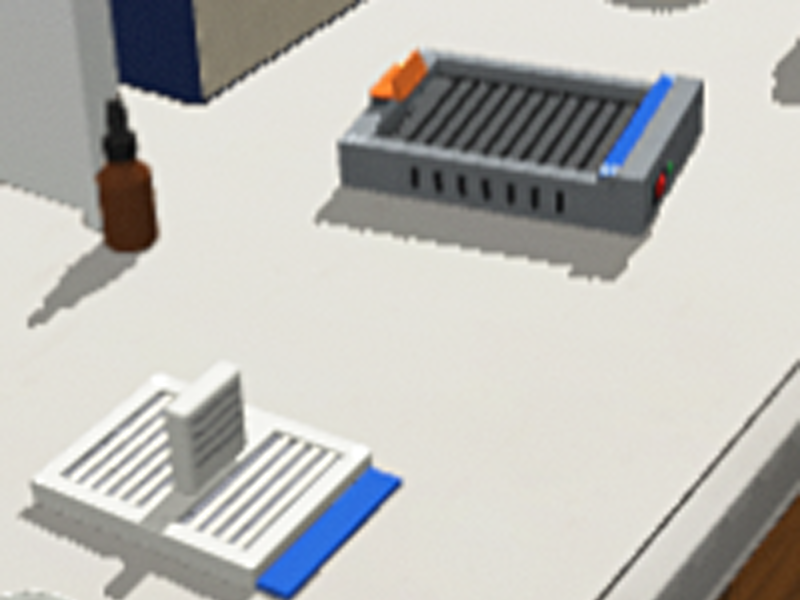

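```bash
python3 - <<'E'
from h import *
g=lambda l:(np.array(l)+.5)/4-.5+[200,175]
U=[[.095,.066],[.095,-.066],[-.095,-.066],[-.095,.066]]
th,t,e=fit(U,onz("side",g([[340,145],[425,50],[704,84],[650,188]]),.036));print("unit",np.degrees(th),t,e)
F=[[.075,.05],[.075,-.05],[-.057,-.05],[-.057,.05]]
th,t,e=fit(F,onz("side",g([[33,485],[160,375],[372,457],[250,573]]),.014));print("filt",np.degrees(th),t,e)
print("brown foot",onz("side",g([[130,240]]),0))
print("lip top edge", onz("side",g([[603,168],[667,78]]),.043),"clip top ends",onz("side",g([[373,88],[412,52]]),.059))
E
```

```text
unit 13.983695052650507 [ 0.57104042 -0.17128481] [[ 3.76286594e-04  9.67645367e-04]
 [-5.42584848e-03  7.22145557e-05]
 [ 2.24337032e-03 -5.71303564e-04]
 [ 2.80619157e-03 -4.68556359e-04]]
filt 1.5091333593542922 [0.53279939 0.17727489] [[-0.00248958  0.00011182]
 [ 0.0009844  -0.00101433]
 [ 0.00013104  0.00190756]
 [ 0.00137414 -0.00100505]]
brown foot [[7.27297613e-01 1.91616303e-02 1.11022302e-16]]
lip top edge [[ 0.49390197 -0.12654368  0.043     ]
 [ 0.51445271 -0.2426665   0.043     ]] clip top ends [[ 0.64618574 -0.1171197   0.059     ]
 [ 0.65282193 -0.16833185  0.059     ]]
```

```bash
cat >> h.py <<'E'
from scipy.spatial.transform import Rotation as Ro
def tool():
    s=state();q=s["orientation"];R=Ro.from_quat([q[1],q[2],q[3],q[0]]).as_matrix();return s,R
def go(p,yaw=None):
    s,R=tool();y=np.degrees(np.arctan2(R[1,0],R[0,0]))
    print("t",s["time"],"pos",np.round(s["position"],4),"yaw",round(y,2),"w",round(s["gripper_width"],4),"F",np.round(s["contact_force"],1))
    if p is not None: print("delta tool now",np.round(R.T@(np.array(p)-s["position"]),4), "turn",None if yaw is None else round(np.radians(y-yaw),4))
C=np.array([.572,-.171]);YU=np.radians(12.)
def U(x,y,z): return np.r_[C+[np.cos(YU)*x-np.sin(YU)*y,np.sin(YU)*x+np.cos(YU)*y],z]
E
python3 - <<'E'
from h import *
go([.5375,.1757,.2],1.7)
E
```

```text
t 0.1 pos [ 0.1461 -0.4777  0.3031] yaw 17.01 w 0.0855 F [1.  0.  0.3]
delta tool now [ 0.5654 -0.5102  0.1041] turn 0.2671
```

```bash
r='[0.035,-0.032,0,0,0]'; python3 -m crank '[[0.035,-0.032,0,0,0],[0.035,-0.032,0,0,0],[0.035,-0.032,0,0,0],[0.035,-0.032,0,0,0],[0.035,-0.032,0,0,0]]' 20
python3 -m crank '[[0.035,-0.032,0,0,0],[0.035,-0.032,0,0,0],[0.035,-0.032,0,0,0],[0.035,-0.032,0,0,0],[0.035,-0.032,0,0,0]]'
python3 -m crank '[[0.035,-0.032,0,0,0],[0.035,-0.032,0,0,0],[0.035,-0.032,0,0,0],[0.035,-0.032,0,0,0],[0.035,-0.032,0,0,0]]'
python3 -m crank '[[0.035,-0.030,0,0,0],[0,0,0,0.13,0],[0,0,0,0.137,0],[0,0,0.04,0,0],[0,0,0,0,0]]'
python3 -c "
from h import *
go([.5375,.1757,.15],1.7)"
```

```text
time: 0.6
position: [0.2671, -0.2722, 0.3036]
orientation: [-0.0, 0.989, 0.147, -0.0]
contact_force: [1.5, -0.3, -0.0]
gripper_width: 0.0854
time: 1.1
position: [0.3877, -0.0679, 0.3038]
orientation: [0.0, 0.989, 0.148, 0.0]
contact_force: [0.9, -0.9, 0.2]
gripper_width: 0.0849
time: 1.6
position: [0.5083, 0.1364, 0.3034]
orientation: [0.0, 0.989, 0.148, -0.0]
contact_force: [0.9, -0.3, 0.2]
gripper_width: 0.0853
time: 2.1
position: [0.5447, 0.0951, 0.2584]
orientation: [-0.03, 0.997, 0.074, -0.011]
contact_force: [-0.7, 0.0, 0.4]
gripper_width: 0.0852
t 2.1 pos [0.5447 0.0951 0.2584] yaw 8.5 w 0.0852 F [-0.7  0.   0.4]
delta tool now [ 0.0067 -0.074   0.113 ] turn 0.1186
```

```bash
python3 -m crank '[[0,0,0,0,0]]'
python3 -c "
from h import *
print(state()['joint_pos'])
go([.5375,.1757,.2],1.7)"
```

```text
time: 2.2
position: [0.5469, 0.0965, 0.2631]
orientation: [-0.03, 0.997, 0.075, -0.007]
contact_force: [0.0, 0.1, 0.5]
gripper_width: 0.0856
[0.14914127 0.3760549  0.08524533 1.28992822 0.0613353  3.14061127]
t 2.2 pos [0.5469 0.0965 0.2631] yaw 8.6 w 0.0856 F [0.  0.1 0.5]
delta tool now [ 0.0032 -0.0757  0.0679] turn 0.1205
```

```bash
python3 -m crank '[[0,0,0,-0.145,0],[0,0,0,-0.145,0],[0,0,0,-0.145,0],[0,0,0,-0.145,0],[0,0,0,-0.145,0]]'
python3 -m crank '[[0,0,0,-0.145,0],[0,0,0,-0.145,0],[0,0,0,-0.145,0],[0,0,0,-0.145,0],[0,0,0,-0.145,0]]'
python3 -c "
from h import *
print(state()['joint_pos'])
go([.5375,.1757,.2],181.7)"
```

```text
time: 2.7
position: [0.5484, 0.0976, 0.2663]
orientation: [-0.03, 0.904, 0.427, 0.007]
contact_force: [-0.1, -0.0, 0.4]
gripper_width: 0.085
time: 3.2
position: [0.5484, 0.0976, 0.2663]
orientation: [-0.025, 0.694, 0.72, 0.017]
contact_force: [0.1, -0.9, -0.6]
gripper_width: 0.0855
[0.15074979 0.37310662 0.08938895 1.28994957 0.06123021 1.68465816]
t 3.2 pos [0.5484 0.0976 0.2663] yaw 92.09 w 0.0855 F [ 0.1 -0.9 -0.6]
delta tool now [ 0.0743 -0.0074  0.071 ] turn -1.564
```

```bash
python3 -m crank '[[0,0,0,-0.145,0],[0,0,0,-0.145,0],[0,0,0,-0.145,0],[0,0,0,-0.145,0],[0,0,0,-0.145,0]]'
python3 -m crank '[[0,0,0,-0.145,0],[0,0,0,-0.145,0],[0,0,0,-0.145,0],[0,0,0,-0.145,0],[0,0,0,-0.145,0]]'
python3 -c "
from h import *
print(state()['joint_pos'])
s,R=tool();print(np.round(R,4))
go([.5375,.1757,.2],181.7)"
```

```text
time: 3.7
position: [0.5484, 0.0976, 0.2663]
orientation: [-0.017, 0.393, 0.919, 0.025]
contact_force: [-0.0, 0.2, 0.4]
gripper_width: 0.0854
time: 4.2
position: [0.5484, 0.0976, 0.2663]
orientation: [-0.007, 0.042, 0.999, 0.03]
contact_force: [-0.1, 0.6, -0.3]
gripper_width: 0.0857
[0.1507463  0.37306676 0.0894206  1.28997176 0.06121821 0.23465233]
[[-0.9964  0.0842 -0.012 ]
 [ 0.0834  0.9947  0.0601]
 [ 0.017   0.0588 -0.9981]]
t 4.2 pos [0.5484 0.0976 0.2663] yaw 175.22 w 0.0857 F [-0.1  0.6 -0.3]
delta tool now [0.0163 0.0729 0.071 ] turn -0.1132
```

```bash
for i in 1 ; do python3 -m crank '[[0,0,0,-0.145,0],[0,0,0,-0.145,0],[0,0,0,-0.145,0],[0,0,0,-0.145,0],[0,0,0,-0.145,0]]'
python3 -m crank '[[0,0,0,-0.145,0],[0,0,0,-0.145,0],[0,0,0,-0.145,0],[0,0,0,-0.145,0],[0,0,0,-0.145,0]]'
python3 -m crank '[[0,0,0,-0.145,0],[0,0,0,-0.145,0],[0,0,0,-0.145,0],[0,0,0,-0.145,0],[0,0,0,-0.145,0]]'
python3 -m crank '[[0,0,0,-0.145,0],[0,0,0,-0.145,0],[0,0,0,-0.145,0],[0,0,0,-0.145,0],[0,0,0,-0.145,0]]'
python3 -m crank '[[0,0,0,-0.145,0],[0,0,0,-0.145,0],[0,0,0,-0.145,0]]'; done >/dev/null
python3 -c "
from h import *
print(state()['joint_pos'])"
python3 -m crank '[[0,0,0,-0.06,0],[0,0,0,-0.05,0]]'
python3 -c "
from h import *
print(state()['joint_pos'])
s,R=tool();print(np.round(R,4))
go([.5375,.1757,.2],181.7)"
```

```text
[ 0.15073815  0.37307281  0.08939542  1.28995048  0.06126011 -3.10037408]
time: 6.7
position: [0.5453, 0.1143, 0.2661]
orientation: [-0.024, 0.995, 0.093, -0.002]
contact_force: [-0.3, 1.0, -0.2]
gripper_width: 0.0854
[ 0.1870705   0.37117196  0.08637319  1.28525938  0.04720941 -3.14030302]
[[ 9.828e-01  1.845e-01 -8.100e-03]
 [ 1.847e-01 -9.817e-01  4.650e-02]
 [ 7.000e-04 -4.720e-02 -9.989e-01]]
t 6.7 pos [0.5453 0.1143 0.2661] yaw 10.64 w 0.0854 F [-0.3  1.  -0.2]
delta tool now [ 0.0036 -0.0586  0.0689] turn -2.9855
```

```bash
python3 -m crank '[[0,0,0,-0.08,0],[0,0,0,-0.08,0],[0,0,0,0,0]]' >/dev/null
python3 -c "
from h import *
print(state()['joint_pos'])
s,R=tool();print(np.round(R,4))
go([.5375,.1757,.2],181.7)"
```

```text
[ 0.28711294  0.36663168  0.07863972  1.27750699  0.01490841 -3.1407712 ]
[[ 9.593e-01  2.824e-01  9.000e-04]
 [ 2.824e-01 -9.592e-01  1.580e-02]
 [ 5.300e-03 -1.490e-02 -9.999e-01]]
t 7.0 pos [0.5324 0.1608 0.2654] yaw 16.4 w 0.0857 F [ 0.1 -0.2  0.6]
delta tool now [ 0.0087 -0.0119  0.0657] turn -2.885
```

```bash
python3 -m crank '[[0,0,0,-0.07,0],[0,0,0,0,0]]' >/dev/null
python3 -c "
from h import *
print(state()['joint_pos'])
s,R=tool();print(np.round(R,4))
go([.5375,.1757,.2],181.7)"
```

```text
[ 3.25744214e-01  3.65839186e-01  7.64521748e-02  1.27604867e+00
 -2.65496026e-04 -3.14067391e+00]
[[ 9.477e-01  3.191e-01  5.200e-03]
 [ 3.191e-01 -9.477e-01  1.500e-03]
 [ 5.400e-03  3.000e-04 -1.000e+00]]
t 7.2 pos [0.5265 0.1778 0.265 ] yaw 18.61 w 0.0853 F [-1.2 -0.3  0.7]
delta tool now [0.0095 0.0055 0.0651] turn -2.8464
```

```bash
(python3 -m crank '[[0,0,0.01,0.145,0],[0,0,0.01,0.145,0],[0,0,0.01,0.145,0],[0,0,0.01,0.145,0],[0,0,0.01,0.145,0]]'
python3 -m crank '[[0,0,0,0.145,0],[0,0,0,0.145,0],[0,0,0,0.145,0],[0,0,0,0.145,0],[0,0,0,0.145,0]]'
python3 -m crank '[[0,0,0,0.145,0],[0,0,0,0.145,0],[0,0,0,0.145,0],[0,0,0,0.145,0],[0,0,0,0.145,0]]'
python3 -m crank '[[0,0,0,0.145,0],[0,0,0,0.145,0],[0,0,0,0.145,0],[0,0,0,0.145,0],[0,0,0,0.145,0]]'
python3 -m crank '[[0,0,0,0.145,0],[0,0,0,0.145,0],[0,0,0,0.145,0],[0,0,0,0.101,0],[0,0,0,0,0]]' ) >/dev/null
python3 -c "
from h import *
print(state()['joint_pos'])
s,R=tool();print(np.round(R,4))
go([.5375,.1757,.15],181.7)
for n in('side','top'):
    im=camera(n);cv2.imwrite(f'pics/{n}1.png',im)
"
```

```text
[ 3.21167630e-01  3.99504022e-01 -9.18456294e-03  1.15729892e+00
 -9.42926749e-04  2.95067274e-01]
[[-9.996e-01 -2.610e-02  4.900e-03]
 [-2.610e-02  9.997e-01  6.000e-04]
 [-4.900e-03  5.000e-04 -1.000e+00]]
t 9.7 pos [0.5275 0.1753 0.2147] yaw -178.5 w 0.0854 F [ 0.1 -0.4 -0.5]
delta tool now [-0.0097  0.0002  0.0647] turn -6.2868
```

View pics/side1.png

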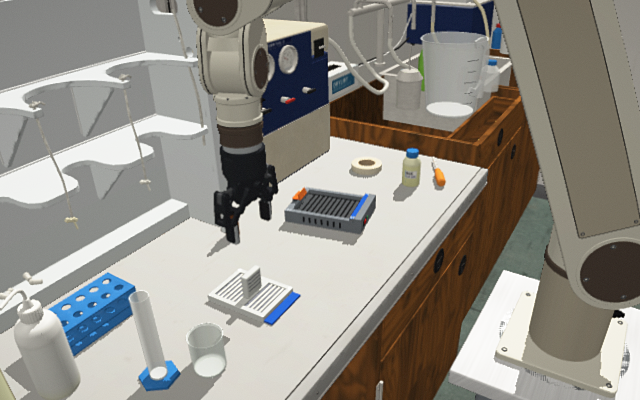

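The gripper hangs vertical above the filter, and the scene is undisturbed. Next I descend and grasp.

```bash
python3 -m crank '[[-0.010,0,0.03,0,0],[0,0,0.04,0,0],[0,0,0.03,0,0],[0,0,0.02,0,0],[0,0,0,0,0]]' 20
python3 -c "
from h import *
go([.5375,.1757,.094],181.7)
cv2.imwrite('pics/side2.png',cv2.resize(camera('side')[200:340,180:330],None,fx=4,fy=4))
"
```

```text
time: 10.3
position: [0.5353, 0.1749, 0.0908]
orientation: [-0.001, -0.014, 1.0, -0.001]
contact_force: [0.7, -0.3, -0.2]
gripper_width: 0.0856
t 10.3 pos [0.5353 0.1749 0.0908] yaw -178.42 w 0.0856 F [ 0.7 -0.3 -0.2]
delta tool now [-0.0022  0.0007 -0.0032] turn -6.2853
```

View pics/side2.png

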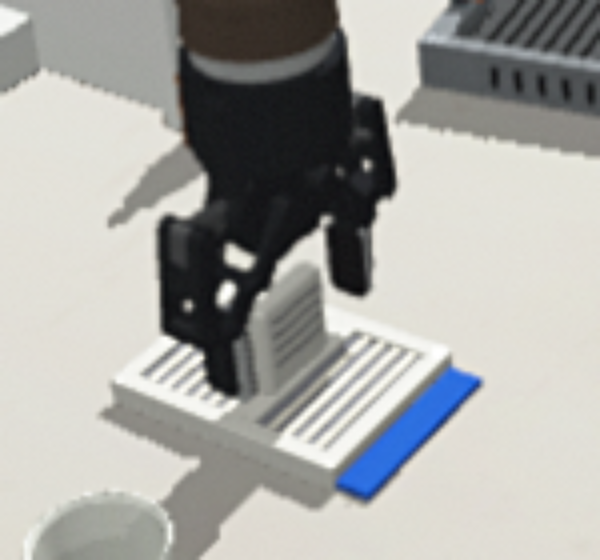

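The pads straddle the plate. I raise the tool by 5 mm and close lightly.

```bash
python3 -m crank '[[-0.002,0.001,-0.005,0,0],[0,0,0,0,1],[0,0,0,0,1],[0,0,0,0,1],[0,0,0,0,1]]' 20
python3 -m crank '[[0,0,0,0,1],[0,0,0,0,1],[0,0,0,0,1]]'

```

```text
time: 10.85
position: [0.5402, 0.1768, 0.1004]
orientation: [0.003, -0.013, 1.0, 0.0]
contact_force: [-1.0, -1.1, 6.1]
gripper_width: 0.0453
time: 11.15
position: [0.5402, 0.1768, 0.1004]
orientation: [0.003, -0.013, 1.0, 0.0]
contact_force: [-0.5, -0.6, 5.4]
gripper_width: 0.0455
```

```bash
python3 -m crank '[[0,0,-0.02,0,1],[0,0,-0.04,0,1],[0,0,-0.03,0,1],[0,0,0,0,1]]'
python3 -c "
from h import *
go([.5375,.1757,.094],181.7)
print(state()['joint_pos'])
cv2.imwrite('pics/side3.png',cv2.resize(camera('side')[150:320,180:330],None,fx=3,fy=3))
"
```

```text
time: 11.55
position: [0.5415, 0.1776, 0.1937]
orientation: [0.006, -0.013, 1.0, 0.002]
contact_force: [0.5, -0.1, -1.7]
gripper_width: 0.0457
t 11.55 pos [0.5415 0.1776 0.1937] yaw -178.49 w 0.0457 F [ 0.5 -0.1 -1.7]
delta tool now [ 0.0053 -0.0021  0.0996] turn -6.2865
[ 3.17145309e-01  4.37621422e-01 -8.12391581e-03  1.11235119e+00
 -4.82576878e-04  2.90769770e-01]
```

View pics/side3.png

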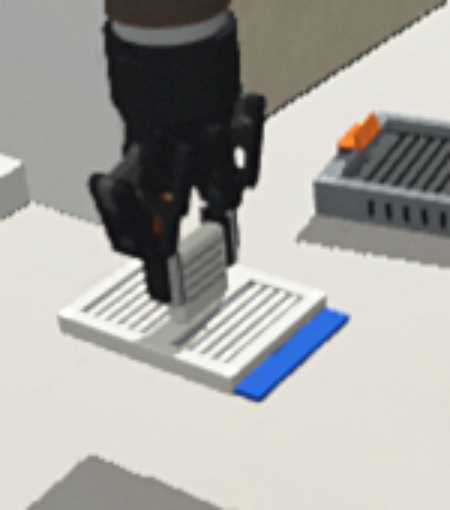

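```bash

python3 -c "
from h import *
p=U(-.127,0,.17);print(p);go(p,192)
"
```

```text
[ 0.44777525 -0.19740478  0.17      ]
t 11.6 pos [0.5403 0.1772 0.1912] yaw -178.49 w 0.0457 F [-0.1 -0.  -1.9]
delta tool now [ 0.1025 -0.3721  0.0196] turn -6.4662
```

```bash
(python3 -m crank '[[0.005,-0.02,0,0,1],[0.01,-0.036,0,0,1],[0.010,-0.036,0,0,1],[0.010,-0.036,0,0,1],[0.010,-0.036,0,0,1]]' 50
python3 -m crank '[[0.010,-0.036,0,0,1],[0.010,-0.036,0,0,1],[0.010,-0.036,0,0,1],[0.010,-0.036,0,0,1],[0.01,-0.036,0,0,1]]' 
python3 -m crank '[[0.01,-0.020,0.01,0,1],[0.0075,-0.008,0.01,-0.05,1],[0,0,0,-0.08,1],[0,0,0,-0.05,1],[0,0,0,0,1]]' ) >/dev/null
python3 -c "
from h import *
p=U(-.127,0,.15);print(p);go(p,192)
for n in('side','top'):
    im=camera(n);cv2.imwrite(f'pics/{n}4.png',im)
"
```

```text
[ 0.44777525 -0.19740478  0.15      ]
t 13.1 pos [ 0.4351 -0.1976  0.1665] yaw -168.21 w 0.0453 F [-0.  -0.6 -2.2]
delta tool now [-0.0125 -0.0024  0.0165] turn -6.2869
```

View pics/side4.png

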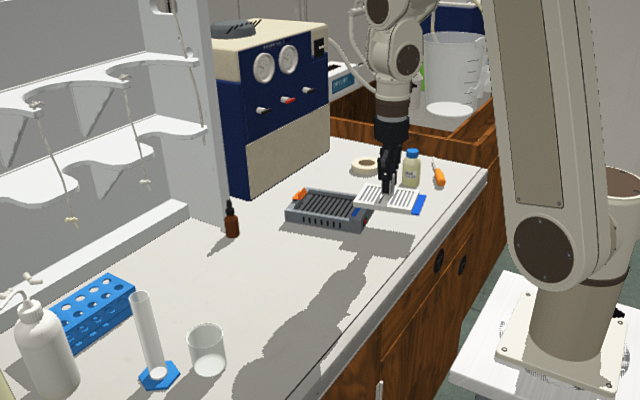

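View pics/top4.png

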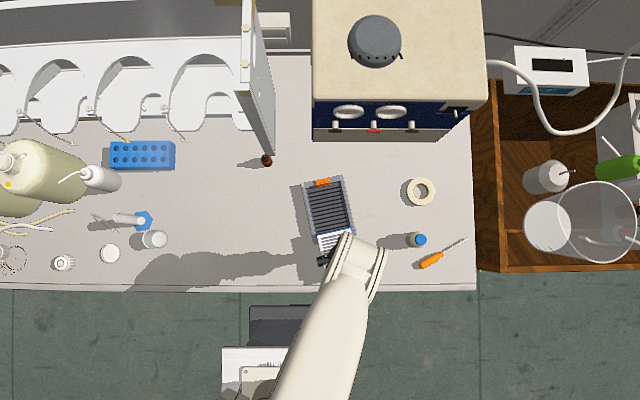

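```bash
python3 -m crank '[[-0.0125,-0.002,0.01,0,1],[0,0,0.01,0,1],[0,0,0,0,1]]' 20
python3 -m crank '[[0,0,0.006,0,1],[0,0,0.006,0,1],[0,0,0,0,1]]' 
python3 -c "
from h import *
p=U(-.127,0,.13);go(p,192)
cv2.imwrite('pics/side5.png',cv2.resize(camera('side')[120:260,280:450],None,fx=4,fy=4))
"
```

```text
time: 13.5
position: [0.4478, -0.1966, 0.1465]
orientation: [-0.0, -0.103, 0.995, 0.001]
contact_force: [0.5, -0.1, -2.7]
gripper_width: 0.0453
time: 13.8
position: [0.4463, -0.1978, 0.1386]
orientation: [-0.0, -0.102, 0.995, -0.001]
contact_force: [-13.0, -0.3, 19.9]
gripper_width: 0.0449
t 13.8 pos [ 0.4463 -0.1978  0.1386] yaw -168.24 w 0.0449 F [-13.   -0.3  19.9]
delta tool now [-0.0015  0.0001  0.0086] turn -6.2874
```

View pics/side5.png

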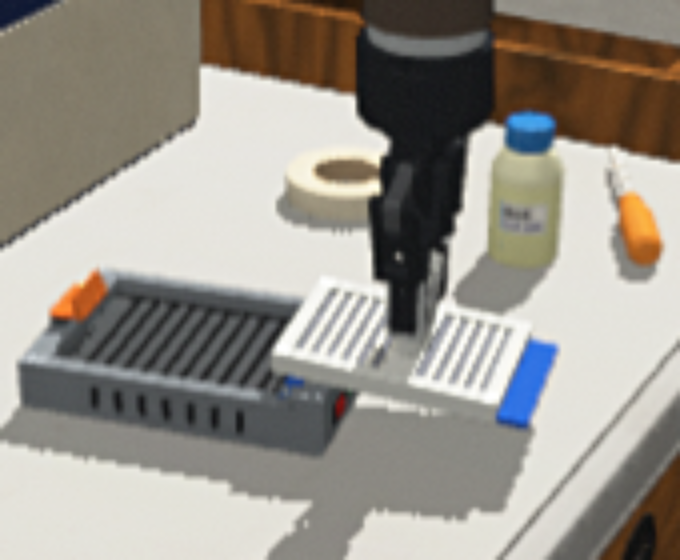

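The filter is tilting about the lip, with its tongue end lower than its clip end. I continue.

```bash
python3 -m crank '[[0,0,0.004,0,1],[0,0,0.003,0,1],[0,0,0,0,1]]' 20
python3 -c "
from h import *
p=U(-.127,0,.13);go(p,192)
cv2.imwrite('pics/side6.png',cv2.resize(camera('side')[120:260,280:450],None,fx=4,fy=4))
"
```

```text
time: 14.15
position: [0.4442, -0.1982, 0.1325]
orientation: [-0.002, -0.102, 0.995, -0.001]
contact_force: [-21.0, -0.8, 32.2]
gripper_width: 0.0453
t 14.15 pos [ 0.4442 -0.1982  0.1325] yaw -168.3 w 0.0453 F [-21.   -0.8  32.2]
delta tool now [-0.0036  0.      0.0025] turn -6.2884
```

View pics/side6.png

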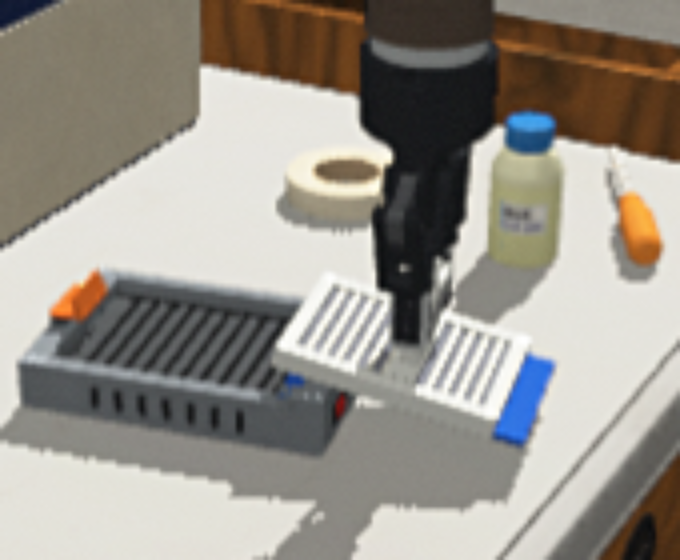

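```bash
cat >> h.py <<'E'
def tilt(pa,pb,y=.05,yaw=YU):
    # pixels (side) of two points of the +y frame edge, in the plane unit-y=y ; returns unit x,z of both and angle
    n=np.array([-np.sin(yaw),np.cos(yaw),0]);p0=U(0,y,0);c,d=ray("side",[pa,pb])
    X=c+d*(((p0-c)@n)/(d@n))[:,None];x=(X[:,:2]-C)@[np.cos(yaw),np.sin(yaw)];z=X[:,2]
    print("xz",np.round(np.c_[x,z],4).tolist(),"deg",np.degrees(np.arctan2(z[0]-z[1],x[0]-x[1])),"len",np.hypot(z[0]-z[1],x[0]-x[1]))
E
python3 -c "
from h import *
f=lambda a:((a[0]+.5)/4-.5+280,(a[1]+.5)/4-.5+120)
tilt(f((275,352)),f((490,418)))
tilt(f((275,368)),f((491,436)))
"
```

```text
xz [[-0.0593, 0.0599], [-0.1848, 0.0392]] deg 9.361368530970111 len 0.1272291529751858
xz [[-0.0593, 0.0495], [-0.186, 0.0277]] deg 9.729674835086033 len 0.12854400767682342
```

```bash
python3 -m crank '[[0.002,0,0.003,0,1],[0.002,0,0.003,0,1],[0,0,0,0,1]]' 20
python3 -m crank '[[0.001,0,0.002,0,1],[0,0,0,0,1]]' 20
python3 -c "
from h import *
p=U(-.127,0,.13);go(p,192)
cv2.imwrite('pics/side7.png',cv2.resize(camera('side')[120:260,280:450],None,fx=4,fy=4))
"
```

```text
time: 14.5
position: [0.4412, -0.1988, 0.1257]
orientation: [-0.001, -0.102, 0.995, -0.001]
contact_force: [-17.7, -1.2, 23.8]
gripper_width: 0.0452
time: 14.7
position: [0.4404, -0.199, 0.1234]
orientation: [-0.001, -0.102, 0.995, -0.001]
contact_force: [-16.5, -0.9, 22.6]
gripper_width: 0.045
t 14.7 pos [ 0.4404 -0.199   0.1234] yaw -168.28 w 0.045 F [-16.5  -0.9  22.6]
delta tool now [-0.0075  0.     -0.0066] turn -6.2882
```

View pics/side7.png

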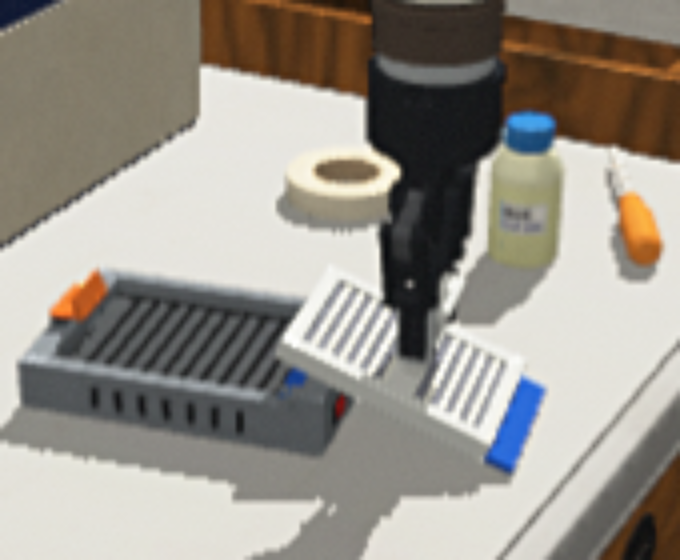

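```bash
python3 -c "
from h import *
f=lambda a:((a[0]+.5)/4-.5+280,(a[1]+.5)/4-.5+120)
tilt(f((280,341)),f((484,444)))
tilt(f((281,357)),f((486,462)))
s=state()['position'];print((s[:2]-C)@[np.cos(YU),np.sin(YU)],(s[:2]-C)@[-np.sin(YU),np.cos(YU)])
"
```

```text
xz [[-0.0622, 0.0676], [-0.1823, 0.0218]] deg 20.859326010983263 len 0.12847175054771695
xz [[-0.0628, 0.0573], [-0.184, 0.0103]] deg 21.204979707384215 len 0.12997358980510798
-0.1345465213067378 -1.573411995886992e-05
```

Tilt is about 21°. Next I firm the grip, lift and re-measure the filter hanging free.

```bash
python3 -m crank '[[0,0,0,0,1],[0,0,-0.01,0,1],[0,0,-0.03,0,1],[0,0,-0.04,0,1],[0,0,0,0,1]]' 60
python3 -c "
from h import *
go(U(.014,0,.2),192)
"
```

```text
time: 15.25
position: [0.4472, -0.1999, 0.2069]
orientation: [0.007, -0.103, 0.995, -0.003]
contact_force: [1.2, -1.4, -1.0]
gripper_width: 0.045
t 15.25 pos [ 0.4472 -0.1999  0.2069] yaw -168.19 w 0.045 F [ 1.2 -1.4 -1. ]
delta tool now [-0.142   0.0028  0.0087] turn -6.2864
```

```bash
python3 -m crank '[[-0.03,0,0,0,1],[-0.036,0.003,0,0,1],[-0.036,0,0,0,1],[-0.03,0,0,0,1],[-0.01,0,0,0,1]]'
python3 -m crank '[[0,0,0,0,1]]'
python3 -c "
from h import *
go(U(.014,0,.2),192)
s=state()['position'];print((s[:2]-C)@[np.cos(YU),np.sin(YU)],(s[:2]-C)@[-np.sin(YU),np.cos(YU)],s[2])
cv2.imwrite('pics/side8.png',cv2.resize(camera('side')[90:240,260:430],None,fx=4,fy=4))
cv2.imwrite('pics/top8.png',cv2.resize(camera('top')[150:260,270:400],None,fx=4,fy=4))
"
```

```text
time: 15.75
position: [0.5849, -0.1655, 0.2008]
orientation: [0.002, -0.104, 0.995, 0.0]
contact_force: [0.3, -0.7, -2.6]
gripper_width: 0.045
time: 15.85
position: [0.5831, -0.1659, 0.2007]
orientation: [0.001, -0.104, 0.995, 0.0]
contact_force: [-0.9, 0.0, -1.9]
gripper_width: 0.0452
t 15.85 pos [ 0.5831 -0.1659  0.2007] yaw -168.1 w 0.0452 F [-0.9  0.  -1.9]
delta tool now [-0.0021 -0.0027  0.0007] turn -6.285
0.011941247174841943 0.002718210082470994 0.20067817779395675
```

View pics/side8.png

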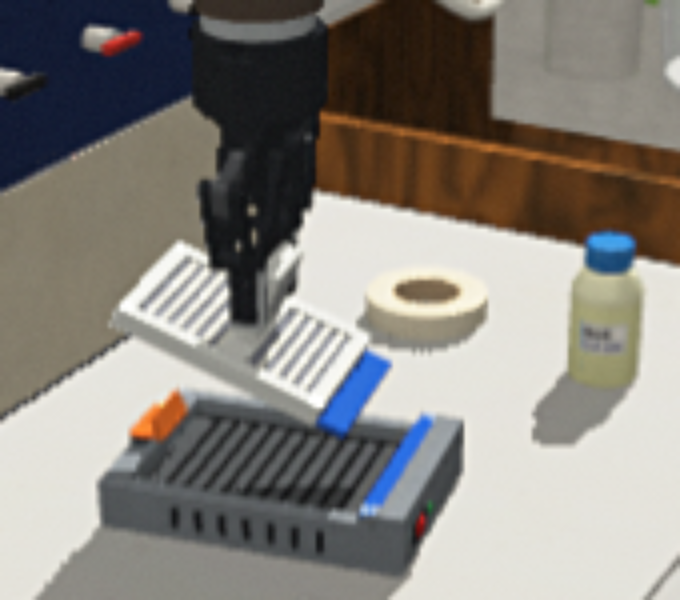

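View pics/top8.png

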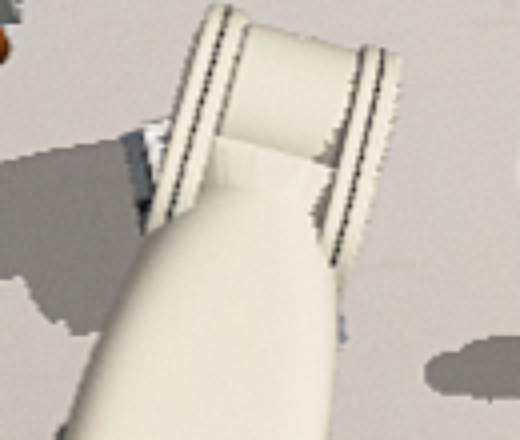

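```bash
python3 -c "
from h import *
f=lambda a:((a[0]+.5)/4-.5+260,(a[1]+.5)/4-.5+90)
tilt(f((113,309)),f((320,412)),.0527)
tilt(f((114,320)),f((319,425)),.0527)
tilt(f((343,434)),f((319,425)),.0507)
# lip ends & bay references in same view
print('unit corner near -x top', end=' ');tilt(f((412,540)),f((100,487)),.066)
print('exp', [-.095,.036],[.095,.036])
print(np.round((proj('side',[U(-.067,.054,.043),U(-.067,-.054,.043),U(-.095,.066,.036),U(.095,.066,.036),U(-.095,-.066,.036)])-[260,90]+.5)*4-.5,1).tolist())
"
```

```text
xz [[0.085, 0.1434], [-0.0394, 0.0966]] deg 20.621045981983315 len 0.13298045292203597
xz [[0.0848, 0.1365], [-0.0388, 0.0882]] deg 21.351869151321647 len 0.13268636999377784
xz [[-0.0524, 0.0837], [-0.0381, 0.0871]] deg -166.35812195475802 len 0.014686448211842958
unit corner near -x top xz [[-0.0981, 0.0311], [0.0943, 0.0321]] deg -179.69398930658738 len 0.19240488993660804
exp [-0.095, 0.036] [0.095, 0.036]
[[365.8, 503.2], [418.6, 420.0], [406.8, 531.7], [98.5, 481.1], [467.5, 427.9]]
```

```bash
python3 -m crank '[[0,-0.0027,0.02,0,1],[0,0,0.02,0,1],[0,0,0.01,0,1],[0,0,0,0,1]]'
python3 -m crank '[[0,0,0.002,0,1],[0,0,0,0,1]]'
python3 -m crank '[[0,0,0.002,0,1],[0,0,0,0,1]]'
python3 -c "
from h import *
go(U(.012,0,.1445),192)
cv2.imwrite('pics/side9.png',cv2.resize(camera('side')[120:250,260:400],None,fx=4,fy=4))
"
```

```text
time: 16.35
position: [0.581, -0.1691, 0.1503]
orientation: [-0.0, -0.102, 0.995, 0.001]
contact_force: [-0.7, 1.0, -1.6]
gripper_width: 0.0454
time: 16.55
position: [0.5836, -0.1693, 0.151]
orientation: [0.003, -0.103, 0.995, -0.0]
contact_force: [-0.1, -0.3, -1.6]
gripper_width: 0.0452
time: 16.75
position: [0.5835, -0.1691, 0.1484]
orientation: [0.002, -0.103, 0.995, -0.0]
contact_force: [-0.6, -0.3, -1.6]
gripper_width: 0.0452
t 16.75 pos [ 0.5835 -0.1691  0.1484] yaw -168.18 w 0.0452 F [-0.6 -0.3 -1.6]
delta tool now [-0.0004  0.0006  0.0039] turn -6.2863
```

View pics/side9.png

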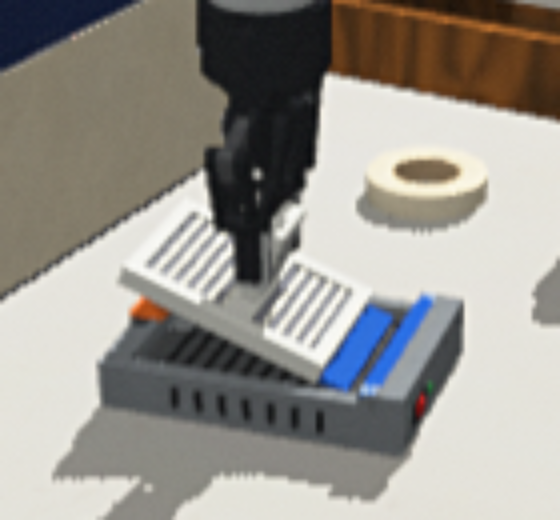

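The tongue is inside the bay just short of the lip, with even gaps at the sides. I lower until it touches the floor.

```bash
python3 -m crank '[[0,0,0.002,0,1],[0,0,0,0,1]]'
python3 -m crank '[[0,0,0.002,0,1],[0,0,0,0,1]]'

```

```text
time: 17.0
position: [0.5838, -0.1691, 0.147]
orientation: [0.003, -0.103, 0.995, -0.0]
contact_force: [0.7, 1.0, 2.6]
gripper_width: 0.0452
time: 17.2
position: [0.5847, -0.169, 0.1461]
orientation: [0.004, -0.103, 0.995, -0.0]
contact_force: [0.9, 1.0, 7.2]
gripper_width: 0.0453
```

```bash
python3 -m crank '[[0,0,-0.0015,0,1],[0.005,0,0,0,1],[0.005,0,0,0,1],[0.005,0,0,0,1],[0,0,0,0,1]]'
python3 -m crank '[[0.002,0,0,0,1],[0,0,0,0,1]]'
python3 -m crank '[[0.002,0,0,0,1],[0,0,0,0,1]]'
python3 -c "
from h import *
go(U(.012,0,.1445),192)
cv2.imwrite('pics/side10.png',cv2.resize(camera('side')[120:250,260:400],None,fx=4,fy=4))
"
```

```text
time: 17.7
position: [0.5684, -0.1726, 0.1461]
orientation: [0.002, -0.103, 0.995, -0.0]
contact_force: [3.6, 1.3, 5.0]
gripper_width: 0.0457
time: 17.9
position: [0.5673, -0.1728, 0.1462]
orientation: [0.003, -0.103, 0.995, -0.0]
contact_force: [3.3, -0.8, 4.8]
gripper_width: 0.045
time: 18.1
position: [0.5655, -0.1731, 0.1462]
orientation: [0.003, -0.103, 0.995, -0.0]
contact_force: [3.4, 0.3, 5.6]
gripper_width: 0.045
t 18.1 pos [ 0.5655 -0.1731  0.1462] yaw -168.18 w 0.045 F [3.4 0.3 5.6]
delta tool now [-0.0188  0.0008  0.0019] turn -6.2863
```

View pics/side10.png

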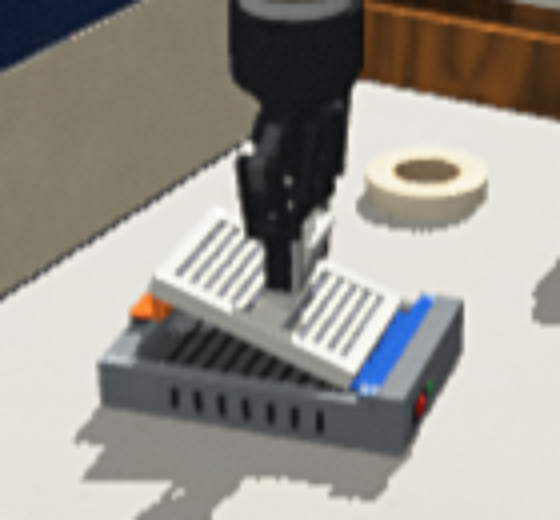

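The tongue is now under the lip, and only floor friction is felt. I creep in until the wall stops it.

```bash
python3 -m crank '[[0.002,0,0,0,1],[0,0,0,0,1]]'
python3 -m crank '[[0.0015,0,0,0,1],[0,0,0,0,1]]'
python3 -m crank '[[0.0015,0,0,0,1],[0,0,0,0,1]]'

```

```text
time: 18.35
position: [0.5636, -0.1736, 0.1462]
orientation: [0.003, -0.103, 0.995, -0.0]
contact_force: [4.3, 0.2, 5.4]
gripper_width: 0.0451
time: 18.55
position: [0.5627, -0.1738, 0.1464]
orientation: [0.004, -0.103, 0.995, -0.0]
contact_force: [4.9, 0.8, 5.7]
gripper_width: 0.0454
time: 18.75
position: [0.5622, -0.1739, 0.1467]
orientation: [0.005, -0.103, 0.995, -0.0]
contact_force: [6.6, 1.4, 3.8]
gripper_width: 0.0448
```

```bash
python3 -m crank '[[0,0,0,0,0.4],[0,0,0,0,0.4],[0,0,0,0,0],[0,0,0,0,0],[0,0,0,0,0]]'
python3 -c "
from h import *
go(U(.005,0,.1445),192)
cv2.imwrite('pics/side11.png',cv2.resize(camera('side')[120:250,260:400],None,fx=4,fy=4))
"
```

```text
time: 19.25
position: [0.5593, -0.174, 0.1449]
orientation: [0.001, -0.103, 0.995, 0.0]
contact_force: [-0.0, -0.2, -0.9]
gripper_width: 0.0855
t 19.25 pos [ 0.5593 -0.174   0.1449] yaw -168.19 w 0.0855 F [-0.  -0.2 -0.9]
delta tool now [-0.0181  0.0004  0.0005] turn -6.2866
```

View pics/side11.png

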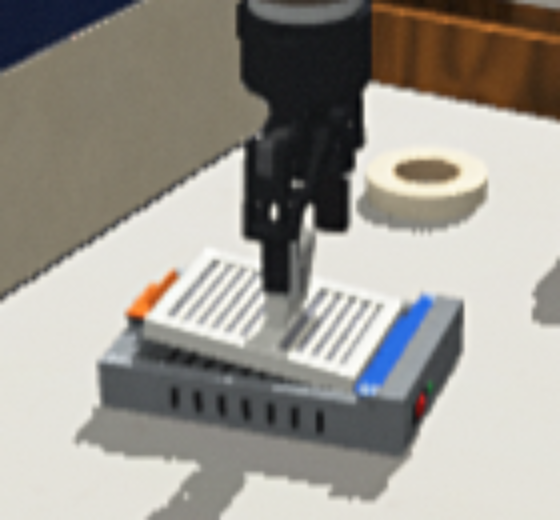

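The released filter rests on the clip ramp with its tongue still under the lip. I rise, shut the fingers and press down on the grip.

```bash
python3 -m crank '[[0,0,-0.03,0,0],[-0.005,0,-0.03,0,0],[-0.008,0,0,0,1],[0,0,0,0,1],[0,0,0,0,1]]' 40
python3 -m crank '[[0,0,0,0,1],[0,0,0,0,1],[0,0,0,0,1],[0,0,0,0,1]]'
python3 -c "
from h import *
go(U(.0,0,.183),192)
cv2.imwrite('pics/side12.png',cv2.resize(camera('side')[100:250,260:400],None,fx=4,fy=4))
"
```

```text
time: 19.8
position: [0.5716, -0.1711, 0.2043]
orientation: [0.001, -0.103, 0.995, 0.0]
contact_force: [-1.0, 0.7, -0.6]
gripper_width: 0.044
time: 20.2
position: [0.5721, -0.1714, 0.2051]
orientation: [0.002, -0.103, 0.995, 0.0]
contact_force: [-0.0, -0.7, -0.2]
gripper_width: -0.0001
t 20.2 pos [ 0.5721 -0.1714  0.2051] yaw -168.19 w -0.0001 F [-0.  -0.7 -0.2]
delta tool now [0.     0.0004 0.0221] turn -6.2865
```

View pics/side12.png

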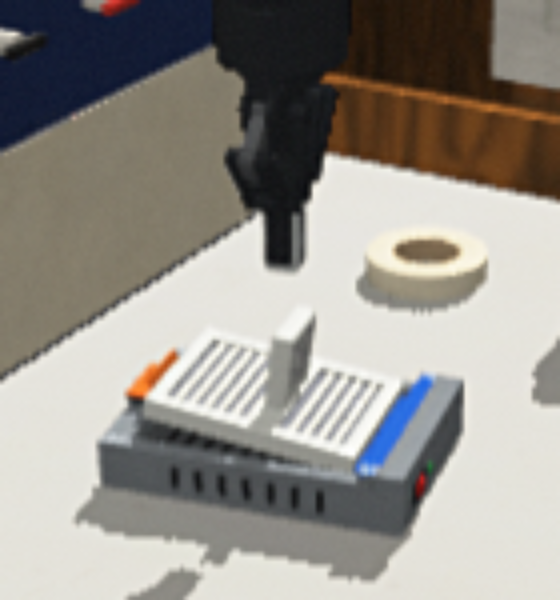

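```bash
python3 -m crank '[[0,0,0.012,0,1],[0,0,0.010,0,1],[0,0,0.004,0,1],[0,0,0.004,0,1],[0,0,0,0,1]]' 
python3 -m crank '[[0,0,0.003,0,1],[0,0,0.003,0,1],[0,0,0,0,1]]' 

```

```text
time: 20.75
position: [0.572, -0.1712, 0.1745]
orientation: [0.001, -0.103, 0.995, 0.0]
contact_force: [-0.3, 0.4, 0.8]
gripper_width: 0.0
time: 21.05
position: [0.5725, -0.1713, 0.1694]
orientation: [0.002, -0.103, 0.995, -0.0]
contact_force: [0.3, -0.2, 0.2]
gripper_width: 0.0001
```

```bash
python3 -m crank '[[0,0,0.003,0,1],[0,0,0,0,1]]' 
python3 -m crank '[[0,0,0.003,0,1],[0,0,0,0,1]]' 
python3 -c "
from h import *
go(U(.0,0,.161),192)
cv2.imwrite('pics/side13.png',cv2.resize(camera('side')[100:250,260:400],None,fx=4,fy=4))
"
```

```text
time: 21.25
position: [0.5721, -0.1713, 0.166]
orientation: [0.002, -0.103, 0.995, 0.0]
contact_force: [-1.0, -1.0, -0.9]
gripper_width: -0.0002
time: 21.45
position: [0.5722, -0.1713, 0.163]
orientation: [0.002, -0.103, 0.995, 0.0]
contact_force: [0.4, 0.4, -0.8]
gripper_width: 0.0
t 21.45 pos [ 0.5722 -0.1713  0.163 ] yaw -168.18 w 0.0 F [ 0.4  0.4 -0.8]
delta tool now [0.0002 0.0003 0.002 ] turn -6.2863
```

View pics/side13.png

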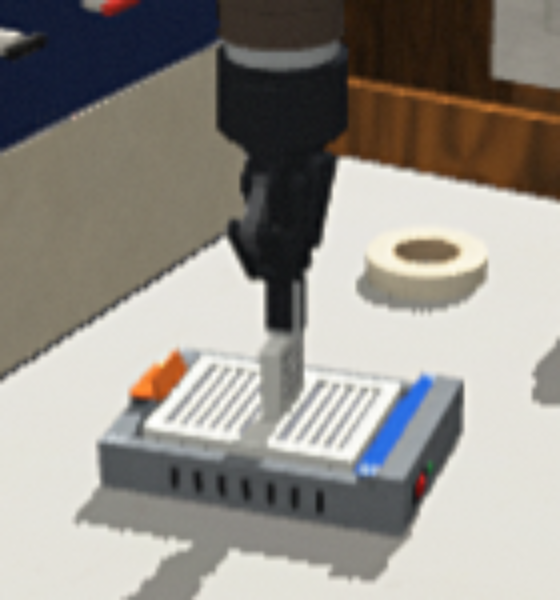

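The filter appears flat with the clip over its edge. I press a little further to confirm it is down.

```bash
python3 -m crank '[[0,0,0.002,0,1],[0,0,0,0,1]]' 
python3 -m crank '[[0,0,0.002,0,1],[0,0,0,0,1]]' 
python3 -m crank '[[0,0,0.002,0,1],[0,0,0,0,1]]' 
python3 -c "
from h import *
cv2.imwrite('pics/side14.png',cv2.resize(camera('side')[165:240,260:400],None,fx=5,fy=5))
"
```

```text
time: 21.7
position: [0.5722, -0.1713, 0.1611]
orientation: [0.002, -0.103, 0.995, 0.0]
contact_force: [-0.3, -0.0, 0.2]
gripper_width: 0.0001
time: 21.9
position: [0.5724, -0.1714, 0.1607]
orientation: [0.002, -0.103, 0.995, -0.0]
contact_force: [-2.7, 0.3, 7.0]
gripper_width: 0.0003
time: 22.1
position: [0.5723, -0.1714, 0.1606]
orientation: [0.003, -0.103, 0.995, -0.0]
contact_force: [-6.2, 1.6, 14.4]
gripper_width: 0.0003
```

View pics/side14.png

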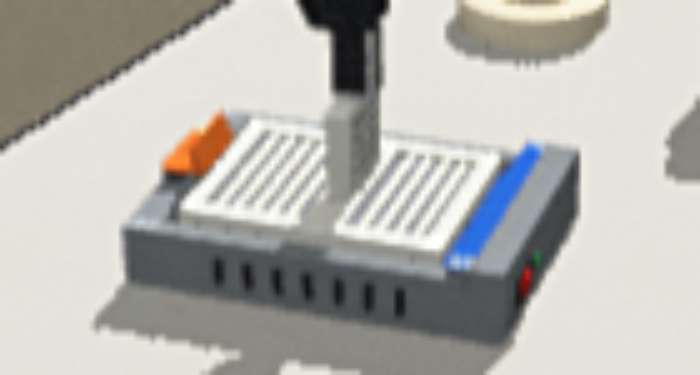

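```bash
python3 -m crank '[[0,0,-0.01,0,1],[0,0,-0.04,0,1],[0,0,-0.04,0,1],[0.04,0,-0.03,0,1],[0.04,0.03,0,0,1]]' 
python3 -m crank '[[0,0.045,0,0,1],[0,0.045,0,0,1],[0,0.045,0,0,1],[0,0.045,0,0,1],[0,0.04,0,0,1]]' 
python3 -m crank '[[0,0,0,0,1],[0,0,0,0,1]]' 
python3 -c "
from h import *
a=camera('side');b=camera('top')
cv2.imwrite('pics/side15f.png',a);cv2.imwrite('pics/top15f.png',b)
cv2.imwrite('pics/side15.png',cv2.resize(a[170:240,270:390],None,fx=6,fy=6,interpolation=2))
cv2.imwrite('pics/top15.png',cv2.resize(b[165:255,290:370],None,fx=6,fy=6,interpolation=2))
"
```

```text
time: 22.65
position: [0.4903, -0.161, 0.2819]
orientation: [0.007, -0.102, 0.995, -0.003]
contact_force: [0.5, 0.4, 0.1]
gripper_width: -0.0003
time: 23.15
position: [0.4418, 0.0586, 0.2775]
orientation: [0.002, -0.103, 0.995, 0.0]
contact_force: [0.6, 0.4, -0.3]
gripper_width: 0.0002
time: 23.35
position: [0.4425, 0.0576, 0.2774]
orientation: [0.002, -0.104, 0.995, -0.0]
contact_force: [0.2, -0.7, -0.5]
gripper_width: 0.0001
```

View pics/side15.png

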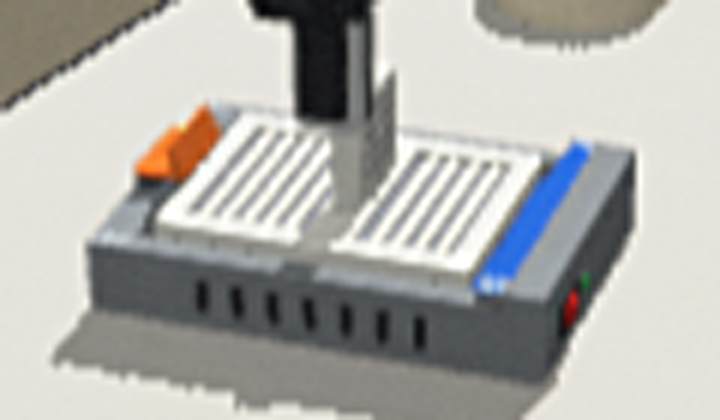

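View pics/top15.png

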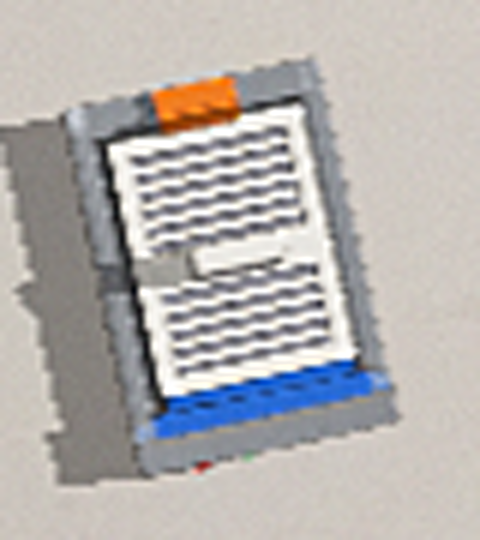

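View pics/side15f.png

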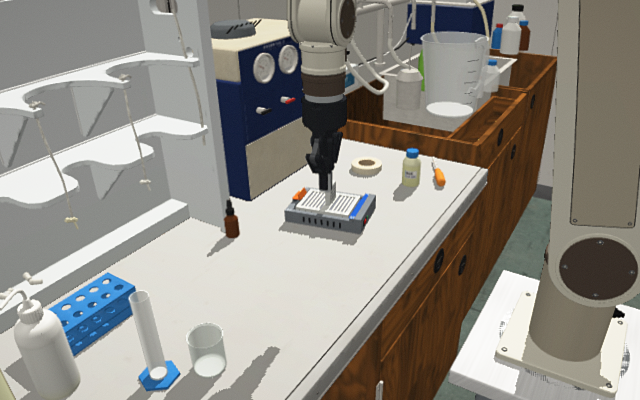

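```bash
python3 - <<'E'
from h import *
f=lambda l:(np.array(l)+.5)/6-.5+[290,165]
w=onz("top",f([[107,142],[302,105],[356,358],[165,398]]),.040)
th,t,e=fit([[.075,.05],[.075,-.05],[-.057,-.05],[-.057,.05]],w)
d=t-C;print("yaw",np.degrees(th),"unit xy of filter",d@[np.cos(YU),np.sin(YU)],d@[-np.sin(YU),np.cos(YU)],np.abs(e).max())
for n in("pics/top0.png","pics/top15f.png"):
    im=cv2.imread(n);h=cv2.cvtColor(im,cv2.COLOR_BGR2HSV)
    m=((h[...,0]<16)&(h[...,1]>180)&(h[...,2]>150))[170:195,300:350].astype(np.uint8)
    M=cv2.moments(m,True);c=[[M['m10']/M['m00']+300,M['m01']/M['m00']+170]];p=onz("top",c,.055)[0]
    d=p[:2]-C;print("clip",M['m00'],d@[np.cos(YU),np.sin(YU)],d@[-np.sin(YU),np.cos(YU)])
g=lambda a:((a[0]+.5)/6-.5+270,(a[1]+.5)/6-.5+170)
tilt(g((157,222)),g((465,272)),.05)
E
```

```text
yaw 11.567731580752435 unit xy of filter -0.0014789486660043761 -0.0010750317773094307 0.0012369782614772007
clip 76.0 0.08175627203905039 0.0018194717250179248
clip 62.0 0.08381276469948638 0.002671582688053468
xz [[0.0719, 0.0405], [-0.0562, 0.0403]] deg 0.11703489760273598 len 0.12805598493345227
```

```bash
python3 - <<'E'
from h import *
for n,r in(("side0",(285,185,312,206)),("side15f",(285,185,312,206)),("top0",(305,170,345,195)),("top15f",(305,170,345,195))):
    im=cv2.imread(f"pics/{n}.png");h=cv2.cvtColor(im,cv2.COLOR_BGR2HSV)
    m=((h[...,0]<16)&(h[...,1]>150)&(h[...,2]>100))[r[1]:r[3],r[0]:r[2]]
    y,x=np.nonzero(m);print(n,len(x),x.min()+r[0],x.max()+r[0],y.min()+r[1],y.max()+r[1],x.mean()+r[0],y.mean()+r[1])
a=np.hstack([cv2.resize(cv2.imread(f"pics/{n}.png")[168:198,300:345],None,fx=8,fy=8,interpolation=0) for n in("top0","top15f")])
b=np.hstack([cv2.resize(cv2.imread(f"pics/{n}.png")[180:210,280:325],None,fx=8,fy=8,interpolation=0) for n in("side0","side15f")])
cv2.imwrite("pics/cmp.png",np.vstack([a,b]))
E
```

```text
side0 89 293 306 188 199 299.8876404494382 194.5056179775281
side15f 84 293 305 188 199 299.5952380952381 194.53571428571428
top0 93 315 329 178 186 322.21505376344084 182.2258064516129
top15f 91 315 329 178 186 322.2307692307692 182.14285714285714
```

View pics/cmp.png

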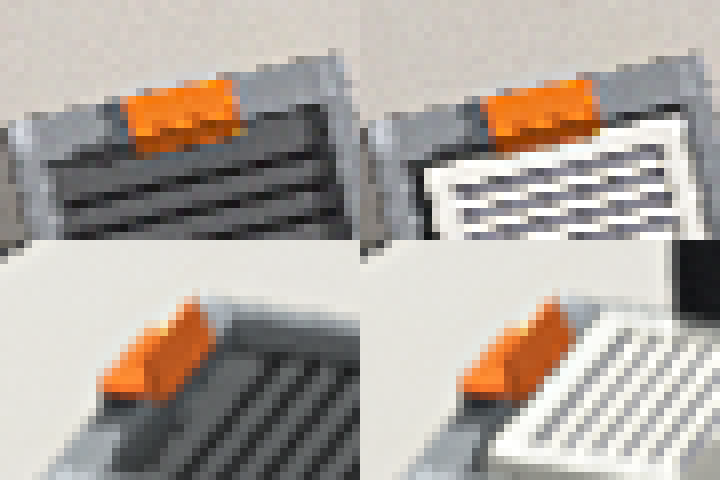

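The clip's pixels match the starting picture in both views to within 0.3 px, under 1 mm. The clip is back in and overlaps the frame's edge, and both bottles stand. I hand in the job.

```bash
python3 -c "
from h import *
print(sign_off());print(state()['time'])"
```

```text
the job is handed in; nothing more can be done
None
the job is handed in; nothing more can be done
```

The filter is seated in the bay and the job is handed in, with the clock at about 23.5 s of the 48 s allowed. There is no verdict, so these are my own checks.

**How it was done:**
- I gripped the plate across its 46 mm width and tilted the filter to about 21° by pressing its clip end down on the unit's lip.
- I felt for the bay floor and slid the tongue under the lip until the wall stopped it.
- I let go, so the clip end rested on the ramp. Then I rose, shut the fingers and pressed on the grip until the floor stopped it, at up to 14 N.

**Last checks:**
- **Filter position:** it measured flat within about 0.1°. Its top was at z 40 mm, which puts the underside on the floor, and the tongue edge was at about x -76.5 mm, under the lip.
- **Clip:** it overlaps the frame's edge, and its pixels match the starting pictures to within 0.3 px. A first colour measure from the top camera suggested about 2 mm outward. I put that down to a tight colour threshold on roughly 3 mm pixels, because the wider mask showed no shift.
- **Surroundings:** both bottles stood in their places and the arm was clear of everything.

**What went wrong:** early on, a turn ran the last joint into its range limit and left the tool leaning 3.5°. I turned it to its other limit to straighten the tool before grasping, which cost about 7 s.

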